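Load the last tube on the rotary mixer

ROBOT

A 6-joint arm with a two-finger parallel gripper is mounted at the origin on a cart in front of the work surface, level with it; the furniture and walls round the work are solid. World frame = base frame: x ahead of the robot, y to its left, z up, the work surface at z = 0. Lengths are in m, angles in rad, forces in N, time in s.
With the tool pointing down it reaches from about 0.35 to 0.975 m from the base axis. Payload 4.9 kg.
Tool frame: the origin (TCP) lies between the finger pads; the fingertips stand 25 mm ahead of it and the grasp point (between the pads) lies 6 mm ahead of it; z points along the fingers, y is the line along which they close (so a half turn about z gives the same grasp; the last joint's range is limited). The gripper opens to 85 mm and grips with 20 to 120 N. Pads are 22 mm wide; open, the fingers measure 114 mm over their backs; the gripper's body (76 mm by 85 mm) begins 54 mm behind the grasp point. The pads swing forward as they close: fully open they stand 13 mm farther back than shut.
Start: joints at [-1.359, 0.053, 1.613, -0, 1.476, -0.119], TCP at [0.203, -0.591, 0.256] pointing down, gripper open.
Joint ranges: [-3.01, 3.01], [-1.01, 2.22], [0.06, 2.58], [-1.02, 4.17], [0.09, 2.62], [-3.14, 3.14]. Speed limits (rad/s): [2.57, 2.57, 3.14, 3.14, 3.14, 3.14].

INTERFACE

Orientations are given as a unit quaternion [w, x, y, z].
In Python, from plant import manip gives the robot as it stands.
- The arm moves only by the shell command python3 -m inch 'ROWS'. ROWS is JSON, a list of rows, each a list of 3 entries, a list of its own where there are three numbers: the shift along the tool's x, y, z in m, then the turn, a rotation vector about the tool's x, y, z in rad, then the opening, from 0 (shut) to 1 (fully open). A call has 1 to 8 rows; each row shifts and turns the commanded pose from where the row before left it, along the tool's axes as they then stand; what a row does not reach is not made up. A row lasts 1/10 s, in which the tool goes at most 50 mm and 8.59 degrees, less where a joint would pass 70% of its speed; a pose out of reach is approached as far as the arm can. A call with a gripper value outside its range is refused whole. The fingers move at their own pace and stop on an object; the grip force is fixed at half the most. Time passes only in rows, so rows that do not move let the fingers close. It gives the time, the measured TCP pose, the force, the opening and the grip force at its end, in the units of the state.
- manip.state(): the state, without advancing time (a new reading comes with each control period).
- manip.grab_frame(name): name is "side" or "top"; returns (picture, depth): 384x512x3 uint8, red, green, blue; 384x512 float32, m along the optical axis (not along the pixel's ray), 0 where there is no reading.
- manip.camera_params(name): a dict with "camera_matrix" (3x3 intrinsics, pixels), "rvec" (rotation vector, rad) and "tvec" (3), from world to camera coordinates, as OpenCV has them. Camera axes: x right, y down, z forward; pixel columns grow to the right and rows downward; lengths in m; the calibration is good to about 2 mm. A picture is of the moment at which its call begins. camera_params takes no time and is no camera call.
- manip.job_done(): hands the job in; it is judged then, once.
Trained networks look in the newest picture that a camera, given by its name, has taken for a name from the list of things; names that differ only in an ending like _2 or _b are one class to them, and where a whole thing is asked for, a point or a joint stands for the part that bears it (a point fixed in the world has none). Each returns a list of dicts, best first, with "score" (0 to 1); they miss things now and then, are a little off and sometimes report something else, mostly with a low value. They report only what shows in the picture. A call takes as long as a camera call.
- manip.look_for(camera, label): "point" ([x, y, z] in m, in world coordinates, good to about 4 mm: the middle of the surface that is visible of it).
The state is a dict: "time": time; "joint_pos": joint angles; "joint_vel": joint speeds; "joint_efforts": joint torques, N m; "tool_pos": TCP position; "tool_rot": TCP orientation; "contact_force": force on the tool from outside, world axes, zero at the start; "ft_torque": the same for the moment, N m; "gripper_width": opening from 0.0 (shut) to 1.0 (fully open); "grasp_force": force on a finger pad.
Only numpy, scipy, OpenCV 4.12 (cv2) and the standard library are available. Lean on these libraries where they do the work, as an engineer would, in place of code of your own. Each camera call takes 0.05 s, during which the arm holds its last target. There are 200 camera calls.

TASK

Load the yellow-capped tube on the rotary tube mixer. Turn the blue turret by the black knob on its axis until its one empty ring stands at the front, in the middle of the gap in the clear guard; then take the yellow-capped tube out of the orange rack and hang it in that ring, its cap sitting fully down on the ring. Leave it hanging there at the front, and do not disturb the teal-capped tube that stays in the rack.

Things in the scene. Friction and masses are not known exactly. Their poses are not given: they have to be found in the camera images.
- turret_knob (a point): black round knob on the axis of the mixer's blue turret, 36 mm across, 30 mm tall; the point is on the axis, 14 mm below the knob's top. z runs up the axis, which leans 30 degrees from vertical to the mixer's front. It turns with the turret, either way without stops, and stays where left (friction 0.1 N m). Fingertips up to 15 mm below this point clear the guard
- empty_ring (a point): centre of the upper rim of the turret's empty ring; z up along its axis, parallel to the knob's. White sleeve, bore 31.5 mm, outside 40 mm, 40 mm long, open below. Six such rings stand 60 degrees apart on a circle of 85 mm radius whose plane crosses the axis 50 mm below turret_knob; five hold fixed teal-capped tubes. A tube enters from above and hangs by its cap on the rim
- load_point (a point): fixed: where the centre of the empty ring's rim must stand, the lowest and foremost place of the turret, in the middle of the 130 degree gap of the clear guard
- mixer: white base of the mixer, fixed on the bench, origin on the bench below the hub, front toward -x, 215 x 150 mm. Its clear guard covers all rings outside the front gap: a sheet 26 to 29 mm above the plane of the rims, 48 to 117 mm from the axis, with a short skirt, on two rods at the rear (top 0.27 m above the bench)
- turret (a joint): angle of the turret, rad: 0 or a whole turn when the empty ring stands at load_point; grows anticlockwise as one looks down on the knob. Starts between 1.3 and 4.98
- yellow_tube_mid (a point): centre, half-way up, of the yellow-capped tube: 116 mm tall, body 29 mm wide with a conical foot, cap 34 mm wide and 12 mm tall (lower edge 46 mm above this point, top 58 mm above), 30 g; z up along it. Stands loose in one of the rack's two places, foot 6 mm above the bench. Hung home, this point is 46 mm below the rim on the ring's axis
- spare_tube_mid (a point): centre of a like tube with a teal cap, standing loose in the rack's other place; it stays there
- rack: fixed orange tube rack, 112 x 50 x 60 mm, origin at the centre of its underside; places 28 mm either side of it along its x axis (32 mm holes in a plate 54 to 60 mm above the bench); the tubes stand free above that. y is across the row, where the fingers have room. Between it and the robot stands a balance with a clear cover, 152 mm high; a rust-red wire stand 0.29 m high is behind

How it is judged:
By the outcome, as a careful person would: the job done as asked, in the order asked, and still so for the second after the job is handed in, with the robot touching nothing.
It also fails if it takes over 67 s, if anything falls off the work surface, if the arm or the gripper's body presses on something with over 40 N, if the wrist force passes 120 N, or if a joint passes its speed limit or range.

## Working session

There is one attempt and no reset: what is moved stays moved. The work goes in short steps, Python scripts to look and compute and a shell command to move; the robot and the scene stay as the last step left them, time stands still between calls to the robot, and variables do not carry over. Pictures are saved under pics/ and viewed, at most 13 in all, crops included, and the job is handed in when it is done.

```bash
ls; mkdir -p pics; cat > h.py <<'E'
import numpy as np, cv2
from scipy.spatial.transform import Rotation as R
from plant import manip
def cam(n):
    p=manip.camera_params(n); return np.array(p["camera_matrix"]),cv2.Rodrigues(np.array(p["rvec"],float))[0],np.array(p["tvec"],float).ravel()
def cloud(n,d):
    K,Rm,t=cam(n); v,u=np.mgrid[:384,:512]
    c=np.stack([(u-K[0,2])/K[0,0]*d,(v-K[1,2])/K[1,1]*d,d],-1); return (c-t)@Rm
def proj(n,p):
    K,Rm,t=cam(n); c=Rm@np.array(p)+t; return (K@c/c[2])[:2].round(0)
def tool():
    s=manip.state(); q=s["tool_rot"]; return np.array(s["tool_pos"]),R.from_quat([q[1],q[2],q[3],q[0]]),s
E
cat > l.py <<'E'
from h import *
for n in("side","top"):
    im,d=manip.grab_frame(n); cv2.imwrite(f"pics/{n}0.png",im[:,:,::-1]); np.save(f"{n}0.npy",d); np.save(f"{n}0i.npy",im)
    for l in("turret_knob","empty_ring","mixer","yellow_tube_mid","spare_tube_mid","rack"):
        print(n,l,[(np.round(r["point"],3),round(r["score"],2),proj(n,r["point"])) for r in manip.look_for(n,l)[:2]])
    K,Rm,t=cam(n); print("cam at",-Rm.T@t, "fwd",Rm[2])
p,r,s=tool(); print(p,r.as_matrix().round(3),s["time"])
E
python3 l.py
```

```text
pics
side turret_knob [(array([0.507, 0.353, 0.155]), 0.73, array([279., 245.]))]
side empty_ring [(array([0.5  , 0.348, 0.159]), 0.85, array([283., 242.]))]
side mixer [(array([0.544, 0.373, 0.133]), 0.89, array([257., 263.])), (array([0.508, 0.354, 0.155]), 0.4, array([278., 246.]))]
side yellow_tube_mid [(array([0.62 , 0.071, 0.106]), 0.84, array([218., 168.]))]
side spare_tube_mid [(array([0.672, 0.086, 0.099]), 0.89, array([195., 175.]))]
side rack [(array([0.661, 0.086, 0.056]), 0.77, array([202., 190.]))]
cam at [0.56371812 0.92498473 0.78136008] fwd [-0.02775134 -0.74412085 -0.66746837]
top turret_knob [(array([0.492, 0.271, 0.154]), 0.73, array([229., 209.])), (array([0.526, 0.314, 0.194]), 0.5, array([209., 192.]))]
top empty_ring [(array([0.49 , 0.271, 0.154]), 0.8, array([229., 209.]))]
top mixer [(array([0.525, 0.312, 0.198]), 0.63, array([209., 192.]))]
top yellow_tube_mid [(array([0.614, 0.067, 0.125]), 0.61, array([316., 158.]))]
top spare_tube_mid [(array([0.664, 0.084, 0.123]), 0.48, array([308., 138.]))]
top rack [(array([0.667, 0.08 , 0.123]), 0.37, array([310., 137.]))]
cam at [0.45262499 0.2178512  0.99187401] fwd [ 0.09622897 -0.0011103  -0.9953586 ]
[ 0.20298284 -0.59113213  0.25638165] [[ 0.946  0.325  0.   ]
 [ 0.325 -0.946 -0.   ]
 [-0.     0.    -1.   ]] 0.7
```

View pics/top0.png

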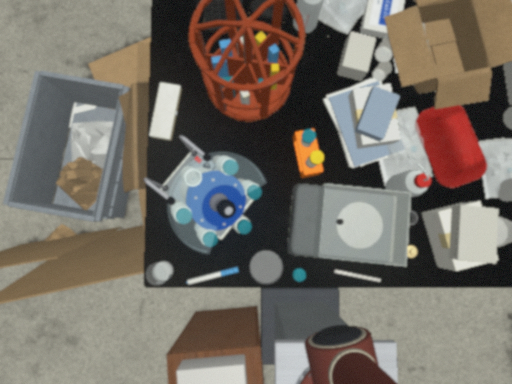

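View pics/side0.png

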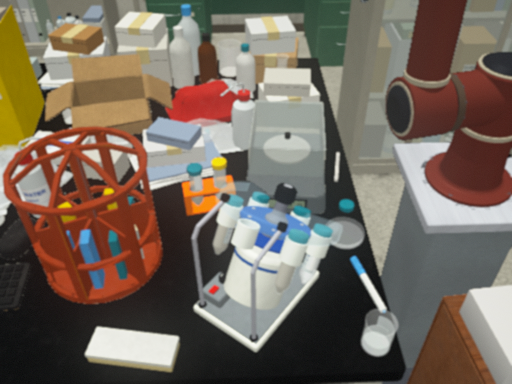

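The top view shows the mixer at about (215,205), with its rods at upper left, so the front points to lower right. The rack is at (308,153), yellow tube nearer the robot. In the side view the knob is at (286,193) and the balance is behind the rack. I'll zoom in on the turret next.

```bash
cat > c.py <<'E'
from h import *
a=np.load("top0i.npy")[130:260,140:275]; b=np.load("side0i.npy")[170:350,180:345]
f=lambda i:cv2.resize(i,(400,int(400*i.shape[0]/i.shape[1])),interpolation=cv2.INTER_CUBIC)
a,b=f(a),f(b); H=max(len(a),len(b)); o=np.zeros((H,800,3),np.uint8); o[:len(a),:400]=a; o[:len(b),400:]=b
cv2.imwrite("pics/crop.png",o[:,:,::-1])
for n in("top","side"):
    im=np.load(n+"0i.npy"); d=np.load(n+"0.npy"); P=cloud(n,d); h=cv2.cvtColor(im,cv2.COLOR_RGB2HSV)
    def comp(lo,hi,name,mn=12):
        m=cv2.inRange(h,lo,hi)*(d>0).astype(np.uint8); k,L,st,c=cv2.connectedComponentsWithStats(m)
        for i in range(1,k):
            if st[i,4]<mn: continue
            q=P[L==i]; md=np.median(q,0)
            if .3<md[0]<.8 and -.05<md[1]<.5 and md[2]<.35: print(n,name,c[i].round(),st[i,4],md.round(3),"zmax",np.percentile(q[:,2],95).round(3))
    comp((85,90,60),(98,255,255),"teal"); comp((22,120,120),(35,255,255),"yellow"); comp((0,0,0),(180,120,45),"black",20); comp((5,170,150),(18,255,255),"orange",30); comp((105,120,60),(125,255,255),"blue",30)
E
python3 c.py
```

```text
top teal [309. 135.] 137 [0.671 0.082 0.122] zmax 0.124
top teal [231. 167.] 150 [0.579 0.266 0.21 ] zmax 0.216
top teal [255. 192.] 166 [0.53  0.213 0.151] zmax 0.175
top teal [184. 216.] 166 [0.473 0.363 0.215] zmax 0.223
top teal [245. 227.] 175 [0.45  0.238 0.133] zmax 0.141
top teal [211. 240.] 161 [0.421 0.312 0.174] zmax 0.181
top teal [299. 275.] 184 [0.324 0.096 0.012] zmax 0.015
top yellow [317. 157.] 162 [0.618 0.063 0.122] zmax 0.125
top black [281. 171.] 30299 [0.599 0.155 0.   ] zmax 0.003
top orange [254.  79.] 287 [0.755 0.209 0.25 ] zmax 0.252
top orange [242. 103.] 128 [0.759 0.251 0.104] zmax 0.107
top orange [273. 105.] 41 [0.785 0.162 0.007] zmax 0.1
top orange [244. 112.] 153 [0.766 0.239 0.007] zmax 0.01
top orange [305. 156.] 580 [0.639 0.086 0.059] zmax 0.063
top blue [216. 200.] 1846 [0.512 0.302 0.182] zmax 0.223
side teal [194. 169.] 149 [0.672 0.089 0.12 ] zmax 0.123
side teal [260. 197.] 143 [0.533 0.232 0.155] zmax 0.203
side teal [235. 200.] 123 [0.58  0.317 0.23 ] zmax 0.239
side teal [130. 200.] 28 [0.793 0.19  0.125] zmax 0.128
side teal [346. 205.]
[... 158 characters left out ...]
l [298. 236.] 204 [0.48  0.392 0.219] zmax 0.228
side yellow [219. 163.] 166 [0.618 0.071 0.12 ] zmax 0.123
side black [339. 187.] 1303 [ 0.329  0.028 -0.001] zmax 0.002
side black [190. 327.] 32635 [ 0.687  0.415 -0.001] zmax 0.003
side black [206. 261.] 476 [ 0.648  0.253 -0.001] zmax 0.002
side orange [229. 178.] 40 [0.598 0.048 0.059] zmax 0.188
side orange [200. 197.] 760 [0.662 0.09  0.045] zmax 0.061
side orange [139. 196.] 68 [0.781 0.155 0.105] zmax 0.125
side orange [148. 227.] 174 [0.753 0.249 0.104] zmax 0.106
side orange [150. 255.] 367 [0.765 0.236 0.007] zmax 0.018
side blue [260. 223.] 555 [0.537 0.359 0.231] zmax 0.241
side blue [288. 232.] 335 [0.493 0.366 0.211] zmax 0.229
```

View pics/crop.png

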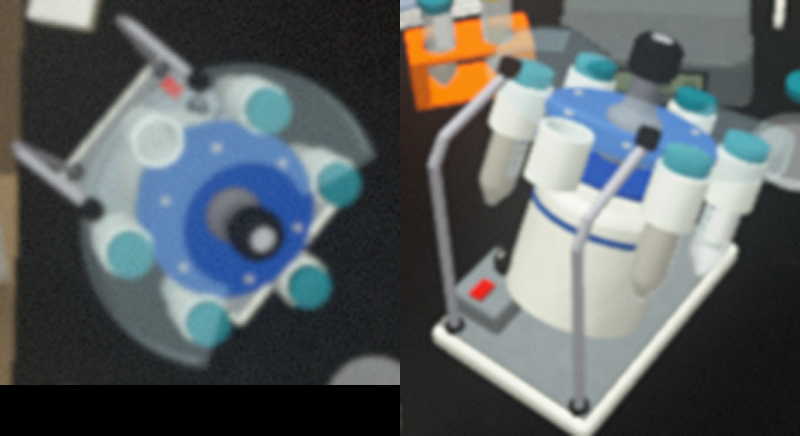

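The crop confirms that the empty ring is near the rear: about (192,176) in the top image and (248,233) in the side image. I'll fit the mixer pose to the cap, knob and ring pixels.

```bash
cat >> h.py <<'E'
def mixer(p):
    K=np.array(p[:3]); f=np.array([np.cos(p[3]),np.sin(p[3]),0]); a=.5*f+np.array([0,0,.75**.5]); l=.75**.5*f-np.array([0,0,.5])
    C=K-.05*a; ring=lambda th:C+.085*(np.cos(th)*l+np.sin(th)*np.cross(a,l)); return K,a,l,C,ring
def px(n,P):
    k,Rm,t=cam(n); c=Rm@np.asarray(P)+t; return (k@c/c[2])[:2]
E
cat > f.py <<'E'
from h import *
from scipy.optimize import least_squares
capT=[(231,167),(255,192),(245,227),(211,240),(184,216)]
capS=[(235,200),(260,197),(302,211),(322,230),(298,236)]
def res(p,v=0):
    K,a,l,C,ring=mixer(p); r=[]
    for i in range(5):
        th=p[4]-np.pi/3*(i+1)
        r+=[px("top",ring(th)+.008*a)-capT[i], px("side",ring(th)+.006*a)-capS[i]]
    r+=[px("top",ring(p[4]))-(192.3,176.2), px("top",K)-(226.6,209), px("side",K)-(285.2,194)]
    return np.array(r) if v else np.ravel(r)
for y in (-2.3,):
    for t in(3,):
        s=least_squares(res,[.5,.27,.22,y,t],loss="soft_l1"); print(s.cost,s.x.round(4)); print(res(s.x,1).round(1).tolist())
        s0=s
np.save("mix.npy",s0.x)
K,a,l,C,ring=mixer(s0.x); print("K",K,"a",a,"load",ring(0),"empty",ring(s0.x[4]),"hub xy", K-a*K[2]/a[2])
for n in("top","side"):
    P=cloud(n,np.load(n+"0.npy")); im=np.load(n+"0i.npy")
    q=P.reshape(-1,3)[(im.max(-1)<60).ravel()]; w=q-K; z=w@a; rr=np.linalg.norm(w-np.outer(z,a),axis=1); m=(rr<.03)&(abs(z)<.04)
    print(n,m.sum(),np.median(q[m],0),"top z95",np.percentile(z[m],95))
E
python3 f.py
```

```text
4.589762387930461 [ 0.4895  0.2737  0.2059 -2.2573  3.0699]
[[-0.1, 0.0], [-1.0, -0.1], [-0.4, -0.2], [0.8, 0.1], [-0.4, -0.8], [-0.2, 0.2], [-0.3, -1.4], [0.6, 0.3], [0.4, -0.4], [0.6, 0.1], [1.3, 1.3], [0.1, -0.5], [0.6, -1.1]]
K [0.48945953 0.27368177 0.2059089 ] a [-0.31690429 -0.38674497  0.8660254 ] load [0.45864873 0.23608076 0.12010763] empty [0.55654762 0.34595459 0.20499859] hub xy [0.56480769 0.36563546 0.        ]
top 111 [0.4957366  0.28195165 0.22266316] top z95 0.017326150191344848
side 286 [0.49281002 0.2890989  0.21568816] top z95 0.013198707851024137
```

```bash
python3 -m inch '[[[0.024,0.008,-0.045],[0,0,0],1],[[0.024,0.008,-0.045],[0,0,0],1],[[0.025,-0.039,0],[0,0,0],1],[[0.025,-0.039,0],[0,0,0],1],[[0.025,-0.039,0],[0,0,0],1],[[0.025,-0.039,0],[0,0,0],1],[[0.025,-0.039,0],[0,0,0],1],[[0.025,-0.039,0],[0,0,0],1]]'
python3 -m inch '[[[0.025,-0.039,0],[0,0,0],1],[[0.025,-0.039,0],[0,0,0],1],[[0.025,-0.039,0],[0,0,0],1],[[0.025,-0.039,0],[0,0,0],1],[[0.025,-0.039,0],[0,0,0],1],[[0.025,-0.039,0],[0,0,0],1],[[0,0,0],[0,0,0],1]]'
cat > go.py <<'E'
# plan(target_tcp, tool z axis, yaw about tool z extra, tool x hint)
from h import *
def plan(T,z,xh=None,n=None):
    p,r,s=tool(); M=r.as_matrix(); z=np.array(z)/np.linalg.norm(z)
    if xh is None:
        v=np.cross(M[:,2],z); sn=np.linalg.norm(v); Q=(R.from_rotvec(v/sn*np.arctan2(sn,M[:,2]@z)) if sn>1e-6 else R.identity())*r
    else:
        x=np.array(xh,float); x-=z*(x@z); x/=np.linalg.norm(x); Q=R.from_matrix(np.stack([x,np.cross(z,x),z],1))
    rv=(r.inv()*Q).as_rotvec(); d=np.array(T)-p
    print("t",s["time"],"j",np.round(s["joint_pos"],2),"F",np.round(s["contact_force"],1),"w",round(s["gripper_width"],3),"grip",s["grasp_force"])
    print("tcp",p.round(4),"target",np.round(T,4)," rotvec tool",rv.round(4),"deg",np.degrees(np.linalg.norm(rv)).round(2))
    print(" shift if before turn",(M.T@d).round(4)," shift if after turn",(Q.as_matrix().T@d).round(4),"|d|",np.linalg.norm(d).round(4))
E
python3 -c "
from go import *
K,a,l,C,ring=mixer(np.load('mix.npy')); plan(K+.1*a,-a)"
```

```text
time: 1.5
tool_pos: [0.3179, -0.3188, 0.3436]
tool_rot: [0.0, 0.986, 0.164, 0.0]
contact_force: [1.0, 0.5, 0.5]
gripper_width: 0.996
grasp_force: 0.0
time: 2.2
tool_pos: [0.3842, -0.0459, 0.3439]
tool_rot: [-0.001, 0.986, 0.169, 0.001]
contact_force: [-0.3, -0.7, -0.1]
gripper_width: 1.002
grasp_force: 0.0
t 2.2 j [-0.31 -0.59  2.    0.    1.74  0.92] F [-0.3 -0.7 -0.1] w 1.002 grip 0.0
tcp [ 0.3842 -0.0459  0.3439] target [0.4578 0.235  0.2925]  rotvec tool [ 0.2701  0.4463 -0.    ] deg 29.89
 shift if before turn [ 0.1631 -0.2401  0.0519]  shift if after turn [ 0.111  -0.2086  0.1765] |d| 0.2949
```

```bash
python3 -m inch '[[[0,0,0],[0.0675,0.1116,0],1],[[0,0,0],[0.0675,0.1116,0],1],[[0,0,0],[0.0675,0.1116,0],1],[[0,0,0],[0.0675,0.1116,0],1],[[0.016,-0.030,0.02],[0,0,0],1],[[0.016,-0.030,0.02],[0,0,0],1],[[0.016,-0.030,0.025],[0,0,0],1]]'
python3 -m inch '[[[0.016,-0.030,0.025],[0,0,0],1],[[0.016,-0.030,0.025],[0,0,0],1],[[0.016,-0.030,0.025],[0,0,0],1],[[0.016,-0.030,0.025],[0,0,0],1],[[0,0,0],[0,0,0],1],[[0,0,0],[0,0,0],1]]'
python3 -c "
from go import *
K,a,l,C,ring=mixer(np.load('mix.npy')); plan(K+.012*a,-a)"
```

```text
time: 2.9
tool_pos: [0.4139, 0.0645, 0.3315]
tool_rot: [-0.167, 0.953, 0.156, 0.197]
contact_force: [0.6, -0.5, 0.3]
gripper_width: 1.002
grasp_force: 0.0
time: 3.5
tool_pos: [0.4566, 0.2268, 0.3018]
tool_rot: [-0.168, 0.953, 0.16, 0.195]
contact_force: [0.3, -0.9, -0.5]
gripper_width: 0.997
grasp_force: 0.0
t 3.5 j [ 0.14 -0.55  2.09  0.36  1.22  1.32] F [ 0.3 -0.9 -0.5] w 0.997 grip 0.0
tcp [0.4566 0.2268 0.3018] target [0.4857 0.269  0.2163]  rotvec tool [ 0.0051  0.0008 -0.    ] deg 0.29
 shift if before turn [-0.0009 -0.005   0.0996]  shift if after turn [-0.0009 -0.0045  0.0996] |d| 0.0997
```

```bash
python3 -m inch '[[[0,-0.002,0.03],[0.005,0,0],1],[[0,-0.002,0.03],[0,0,0],1],[[0,-0.001,0.03],[0,0,0],1],[[0,0,0.01],[0,0,0],1],[[0,0,0],[0,0,0],0.3],[[0,0,0],[0,0,0],0.3],[[0,0,0],[0,0,0],0.3],[[0,0,0],[0,0,0],0.3]]'
python3 -c "
from go import *
im,d=manip.grab_frame('side'); cv2.imwrite('pics/s1.png',cv2.resize(im[140:300,180:360],(720,640))[:600,:,::-1])
K,a,l,C,ring=mixer(np.load('mix.npy')); plan(K+.012*a,-a)"
```

```text
time: 4.3
tool_pos: [0.4872, 0.2696, 0.2198]
tool_rot: [-0.171, 0.952, 0.16, 0.196]
contact_force: [-4.3, -2.0, 3.2]
gripper_width: 0.398
grasp_force: 59.5
t 4.35 j [ 0.23 -0.36  2.1   0.37  1.    1.33] F [-4.2 -2.4  5.2] w 0.398 grip 59.802249984350055
tcp [0.4872 0.2696 0.2198] target [0.4857 0.269  0.2163]  rotvec tool [-0.0005 -0.0035  0.    ] deg 0.21
 shift if before turn [-0.003   0.0008  0.0023]  shift if after turn [-0.003   0.0008  0.0023] |d| 0.0039
```

View pics/s1.png

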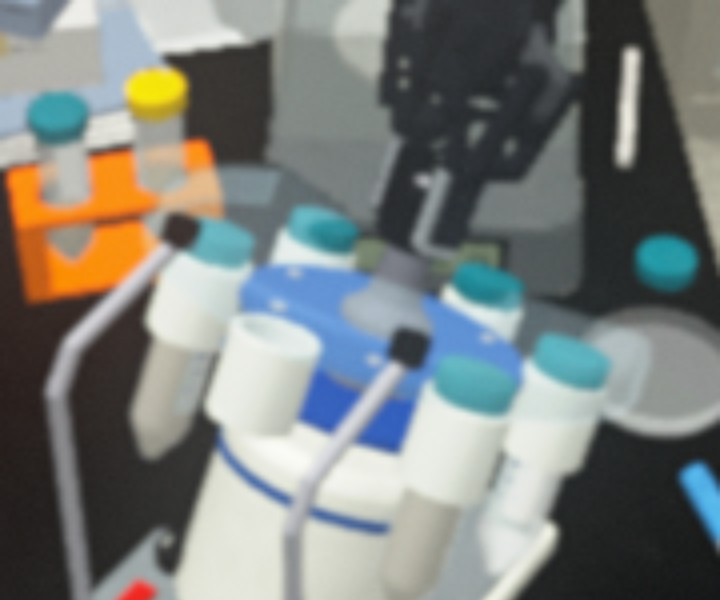

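The gripper holds the knob (width 0.398, grip 60 N). Turning the turret by about +3.21 rad now.

```bash
python3 -m inch '[[[-0.002,0,0],[0,0,-0.07],0.3],[[0,0,0],[0,0,-0.14],0.3],[[0,0,0],[0,0,-0.14],0.3],[[0,0,0],[0,0,-0.14],0.3],[[0,0,0],[0,0,-0.14],0.3],[[0,0,0],[0,0,-0.14],0.3],[[0,0,0],[0,0,-0.14],0.3],[[0,0,0],[0,0,-0.14],0.3]]'
python3 -m inch '[[[0,0,0],[0,0,-0.14],0.3],[[0,0,0],[0,0,-0.14],0.3],[[0,0,0],[0,0,-0.14],0.3],[[0,0,0],[0,0,-0.14],0.3],[[0,0,0],[0,0,-0.14],0.3],[[0,0,0],[0,0,-0.14],0.3],[[0,0,0],[0,0,-0.14],0.3],[[0,0,0],[0,0,-0.14],0.3]]'
python3 -m inch '[[[0,0,0],[0,0,-0.14],0.3],[[0,0,0],[0,0,-0.14],0.3],[[0,0,0],[0,0,-0.14],0.3],[[0,0,0],[0,0,-0.14],0.3],[[0,0,0],[0,0,-0.14],0.3],[[0,0,0],[0,0,-0.14],0.3],[[0,0,0],[0,0,0],0.3],[[0,0,0],[0,0,0],0.3]]'
cat > v.py <<'E'
from go import *
import sys
tag=sys.argv[1]
K,a,l,C,ring=mixer(np.load('mix.npy')); plan(K+.012*a,-a)
print("toolx",tool()[1].as_matrix()[:,0].round(3))
o=[]
for n in("top","side"):
    im,d=manip.grab_frame(n); h=cv2.cvtColor(im,cv2.COLOR_RGB2HSV); m=cv2.inRange(h,(85,90,60),(98,255,255)); k,L,st,c=cv2.connectedComponentsWithStats(m)
    print(n,[(c[i].round(1).tolist(),int(st[i,4])) for i in range(1,k) if st[i,4]>25])
    for th in range(1,6): print(" pred",th*60,px(n,ring(np.pi/3*th)+(.008 if n=="top" else .006)*a).round(1),end="")
    print(" rim pred",px(n,ring(0)).round(1))
    o.append(cv2.resize(im[120:270,170:330],(400,375)))
cv2.imwrite(f"pics/{tag}.png",np.hstack(o)[:,:,::-1])
E
python3 v.py t1
```

```text
time: 5.15
tool_pos: [0.4859, 0.2705, 0.2198]
tool_rot: [-0.05, 0.742, 0.617, 0.258]
contact_force: [0.7, 4.7, 4.2]
gripper_width: 0.401
grasp_force: 61.1
time: 5.95
tool_pos: [0.4845, 0.2701, 0.2191]
tool_rot: [0.093, 0.3, 0.918, 0.243]
contact_force: [-8.0, -0.2, 7.8]
gripper_width: 0.396
grasp_force: 61.8
time: 6.75
tool_pos: [0.4844, 0.269, 0.2185]
tool_rot: [0.183, -0.098, 0.961, 0.183]
contact_force: [-10.5, -7.0, 8.7]
gripper_width: 0.397
grasp_force: 62.2
t 6.75 j [ 0.23 -0.37  2.11  0.37  1.   -1.68] F [-10.5  -7.    8.7] w 0.397 grip 62.183891533641145
tcp [0.4844 0.269  0.2185] target [0.4857 0.269  0.2163]  rotvec tool [ 0.0007 -0.      0.    ] deg 0.04
 shift if before turn [-0.0003 -0.001   0.0023]  shift if after turn [-0.0003 -0.001   0.0023] |d| 0.0026
toolx [-0.914 -0.12  -0.388]
top [([308.6, 135.2], 139), ([234.8, 168.7], 157), ([197.5, 175.1], 160), ([255.5, 196.7], 173), ([182.9, 211.3], 161), ([205.9, 238.6], 148)]
 pred 60 [254.  189.4] pred 120 [228.4 166.5] pred 180 [192.6 180.4] pred 240 [185.2 218.1] pred 300 [213.2 238.9] rim pred [245.  223.2]
side [([244.7, 47.0], 45), ([193.9, 168.6], 149), ([265.4, 198.0], 145), ([236.2, 198.8], 137), ([130.5, 199.6], 29), ([346.1, 205.0], 206), ([245.5, 216.7], 195), ([321.8, 231.5], 184), ([292.6, 234.8], 207), ([113.7, 243.1], 190), ([121.5, 269.6], 114)]
 pred 60 [258.1 196.7] pred 120 [233.5 200.8] pred 180 [253.3 221.2] pred 240 [301.6 236.5] pred 300 [322.5 229.2] rim pred [298.3 212.6]
```

View pics/t1.png

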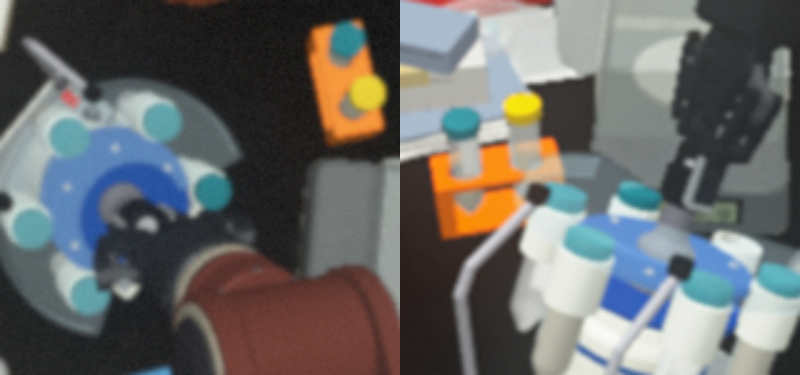

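The empty ring is now near the front, at about (734,240) in the side half, but a bit short of it. I'll fit the remaining angle.

```bash
cat > ft.py <<'E'
from go import *
from scipy.optimize import least_squares
def fit(show=True):
    p=np.load('mix.npy'); K,a,l,C,ring=mixer(p); obs=[]
    for n in("top","side"):
        im,d=manip.grab_frame(n); h=cv2.cvtColor(im,cv2.COLOR_RGB2HSV); m=cv2.inRange(h,(85,90,60),(98,255,255)); k,L,st,c=cv2.connectedComponentsWithStats(m)
        obs+=[(n,c[i]) for i in range(1,k) if st[i,4]>90]
    pr=lambda n,th:px(n,ring(th)+(.008 if n=="top" else .006)*a)
    def res(x,v=0):
        r=[]
        for n,c in obs:
            e=[pr(n,x[0]+np.pi/3*i)-c for i in range(1,6)]; e=min(e,key=np.linalg.norm)
            if np.linalg.norm(e)<12: r.append(e)
        return r
    T=np.linspace(-.5,.5,401); cost=[np.mean([min(np.linalg.norm(e),6)**2 for e in res([t])]) +(10-len(res([t])))*3 for t in T]
    t=T[np.argmin(cost)]; print("theta",t,"cost",min(cost)); print(np.round(res([t]),1).tolist()); return t
if __name__=="__main__": fit()
E
python3 ft.py
```

```text
Traceback (most recent call last):
  File "ft.py", line 17, in <module>
    if __name__=="__main__": fit()
                             ~~~^^
  File "ft.py", line 15, in fit
    T=np.linspace(-.5,.5,401); cost=[np.mean([min(np.linalg.norm(e),6)**2 for e in res([t])]) +(10-len(res([t])))*3 for t in T]
                                                                                   ~~~^^^^^
  File "ft.py", line 12, in res
    e=[pr(n,x[0]+np.pi/3*i)-c for i in range(1,6)]; e=min(e,key=np.linalg.norm)
       ~~^^^^^^^^^^^^^^^^^^
  File "ft.py", line 8, in <lambda>
    pr=lambda n,th:px(n,ring(th)+(.008 if n=="top" else .006)*a)
                   ~~^^^^^^^^^^^^^^^^^^^^^^^^^^^^^^^^^^^^^^^^^^^
  File "h.py", line 17, in px
    k,Rm,t=cam(n); c=Rm@np.asarray(P)+t; return (k@c/c[2])[:2]
           ~~~^^^
  File "h.py", line 5, in cam
    p=manip.camera_params(n); return np.array(p["camera_matrix"]),cv2.Rodrigues(np.array(p["rvec"],float))[0],np.array(p["tvec"],float).ravel()
ValueError: time passes only in moves, steps and waits
```

Too many `camera_params` calls; caching them.

```bash
sed -i 's/^def cam(n):/import functools\n@functools.lru_cache\ndef cam(n):/' h.py; python3 ft.py; python3 -c "
from h import *;print(tool()[2]['time'])"
```

```text
theta -0.2 cost 0.4458261962202859
[[0.4, -0.3], [0.6, -0.3], [-0.2, -0.6], [0.5, -0.5], [0.4, -0.9], [0.4, 0.2], [-0.8, -0.2], [0.3, 0.1], [0.5, 0.6], [0.3, 0.3]]
7.05
```

```bash
python3 -m inch '[[[0,0,0],[0,0,-0.1],0.3],[[0,0,0],[0,0,-0.1],0.3],[[0,0,0],[0,0,0],0.3],[[0,0,0],[0,0,0],0.3]]'; python3 ft.py
```

```text
time: 7.45
tool_pos: [0.4845, 0.2688, 0.2184]
tool_rot: [0.201, -0.193, 0.946, 0.163]
contact_force: [-8.8, -7.1, 8.2]
gripper_width: 0.397
grasp_force: 62.2
theta 0.0 cost 1.36678958817155
[[0.4, 0.0], [0.6, -0.2], [-0.3, -0.3], [0.7, -0.3], [0.1, -3.0], [0.4, 0.3], [-1.3, -0.6], [0.6, 0.2], [0.4, 0.5], [0.5, 0.2]]
```

```bash
python3 -m inch '[[[0,0,0],[0,0,0],1],[[0,0,0],[0,0,0],1],[[0,0,0],[0,0,0],1],[[0,0,-0.03],[0,0,0],1],[[0,0,-0.04],[0,0,0],1],[[0,0,-0.04],[0,0,0],1],[[0,0,-0.02],[0,0,0],1],[[0,0,0],[0,0,0],1]]'
cat > tb.py <<'E'
from go import *
from ft import fit
fit()
out={}
for n in("top","side"):
    im,d=manip.grab_frame(n); h=cv2.cvtColor(im,cv2.COLOR_RGB2HSV); K,Rm,t=cam(n); o=-Rm.T@t
    for nm,lo,hi in(("Y",(22,120,120),(35,255,255)),("T",(85,90,60),(98,255,255))):
        m=cv2.inRange(h,lo,hi); k,L,st,c=cv2.connectedComponentsWithStats(m)
        for i in range(1,k):
            if st[i,4]<90: continue
            zz=.119 if n=="top" else .117
            w=Rm.T@np.linalg.solve(K,[*c[i],1]); P=o+w*(zz-o[2])/w[2]
            if .55<P[0]<.72 and 0<P[1]<.13: print(n,nm,P.round(4),st[i,4]); out[n+nm]=P
Y=(out["topY"]+out["sideY"])/2; T=(out["topT"]+out["sideT"])/2; r=T-Y; print("Y",Y,"T",T,"sep",np.linalg.norm(r[:2]),"az",np.arctan2(r[1],r[0]))
np.save("Y.npy",np.r_[Y[:2],r[:2]/np.linalg.norm(r[:2])])
xh=-np.r_[r[:2],0]
plan([Y[0],Y[1],.25],[0,0,-1],xh); plan([Y[0],Y[1],.25],[0,0,-1],-xh)
E
python3 tb.py
```

```text
time: 8.35
tool_pos: [0.4447, 0.2185, 0.3334]
tool_rot: [0.205, -0.192, 0.946, 0.163]
contact_force: [1.2, 0.4, -0.3]
gripper_width: 0.997
grasp_force: 0.0
theta 0.0 cost 0.5465188073977748
[[0.3, 0.1], [0.6, -0.2], [-0.3, -0.3], [0.6, -0.2], [0.0, -1.0], [0.4, 0.3], [-1.3, -0.6], [0.6, 0.3], [0.4, 0.5], [0.4, 0.2]]
top Y [0.6184 0.0631 0.119 ] 166
top T [0.6717 0.0822 0.119 ] 137
side Y [0.6184 0.0668 0.117 ] 166
side T [0.6728 0.0848 0.117 ] 150
Y [0.61840823 0.06495577 0.118     ] T [0.67225456 0.08352173 0.118     ] sep 0.05695719814036364 az 0.3320306288363199
t 8.55 j [ 0.13 -0.6   2.08  0.37  1.28 -1.88] F [-0.1  0.5  0.4] w 0.999 grip 0.0
tcp [0.4433 0.2191 0.3264] target [0.6184 0.065  0.25  ]  rotvec tool [0.26   0.4525 0.0665] deg 30.14
 shift if before turn [-0.0687 -0.2274  0.0617]  shift if after turn [-0.1153 -0.2028  0.0764] |d| 0.2455
t 8.55 j [ 0.13 -0.6   2.08  0.37  1.28 -1.88] F [-0.1  0.5  0.4] w 0.999 grip 0.0
tcp [0.4433 0.2191 0.3264] target [0.6184 0.065  0.25  ]  rotvec tool [-0.6883  0.3956 -2.9717] deg 176.24
 shift if before turn [-0.0687 -0.2274  0.0617]  shift if after turn [0.1153 0.2028 0.0764] |d| 0.2455
```

```bash
python3 -m inch '[[[0,0,0],[0.065,0.113,0.0167],1],[[0,0,0],[0.065,0.113,0.0167],1],[[0,0,0],[0.065,0.113,0.0167],1],[[0,0,0],[0.065,0.113,0.0167],1],[[-0.019,-0.034,0],[0,0,0],0.8],[[-0.019,-0.034,0],[0,0,0],0.8],[[-0.019,-0.034,0],[0,0,0],0.8],[[-0.019,-0.034,0],[0,0,0],0.8]]'
python3 -m inch '[[[-0.019,-0.034,0],[0,0,0],0.8],[[-0.019,-0.034,0],[0,0,0],0.8],[[0,0,0.035],[0,0,0],0.7],[[0,0,0.03],[0,0,0],0.7],[[0,0,0],[0,0,0],0.7],[[0,0,0],[0,0,0],0.7]]'
python3 -c "
from go import *
y=np.load('Y.npy'); plan([y[0],y[1],.137],[0,0,-1],[-y[2],-y[3],0])
im,d=manip.grab_frame('side'); cv2.imwrite('pics/s2.png',cv2.resize(im[60:220,140:320],(720,640))[:600,:,::-1])"
```

```text
time: 9.35
tool_pos: [0.5605, 0.1146, 0.3262]
tool_rot: [-0.0, -0.166, 0.986, 0.0]
contact_force: [0.6, 0.7, 0.4]
gripper_width: 0.803
grasp_force: 0.0
time: 9.95
tool_pos: [0.6174, 0.0636, 0.2622]
tool_rot: [-0.0, -0.165, 0.986, 0.0]
contact_force: [-0.3, -0.1, 0.6]
gripper_width: 0.701
grasp_force: 0.0
t 9.95 j [-0.02  0.04  1.62  0.    1.49 -1.92] F [-0.3 -0.1  0.6] w 0.701 grip 0.0
tcp [0.6174 0.0636 0.2622] target [0.6184 0.065  0.137 ]  rotvec tool [ 0.0009  0.     -0.    ] deg 0.05
 shift if before turn [-0.0014  0.0009  0.1252]  shift if after turn [-0.0014  0.001   0.1252] |d| 0.1252
```

View pics/s2.png

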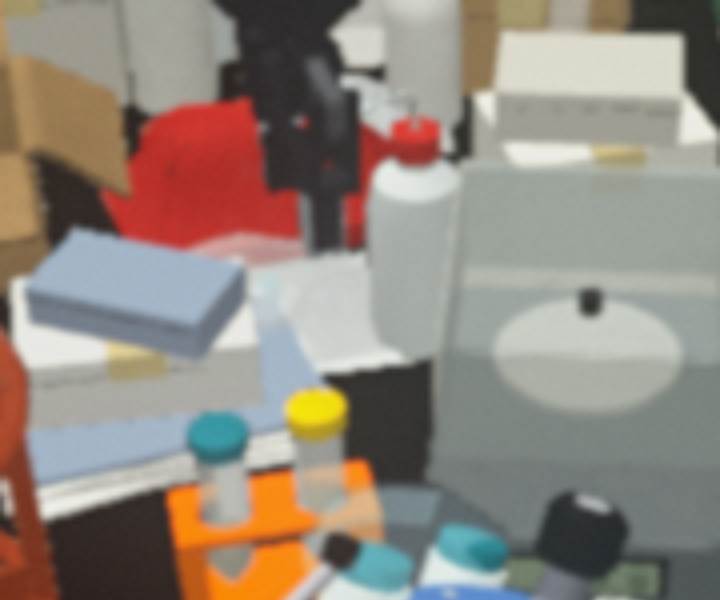

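The gripper is above the yellow tube at (316,412), and the near fingertip's lower end is at about (323,250) in the crop. I'll estimate how far the tip stands ahead.

```bash
python3 -c "
from h import *
p,r,s=tool(); M=r.as_matrix()
for w in(.030,.036,.042):
  for e in(.008,.012,.016,.020,.024): 
    q=px('side',p-M[:,1]*w+M[:,2]*e); q2=px('side',p+M[:,1]*w+M[:,2]*e)
    print(w,e,((q-[140,60])*[4,4]).round(0),((q2-[140,60])*4).round(0))
"; python3 -m inch '[[[-0.001,0.001,0.04],[0,0,0],0.7],[[0,0,0.03],[0,0,0],0.7],[[0,0,0],[0,0,0],0.7]]'
```

```text
0.03 0.008 [284. 163.] [319. 221.]
0.03 0.012 [284. 169.] [320. 228.]
0.03 0.016 [285. 176.] [320. 235.]
0.03 0.02 [285. 183.] [321. 241.]
0.03 0.024 [286. 189.] [321. 248.]
0.036 0.008 [280. 157.] [323. 227.]
0.036 0.012 [281. 164.] [323. 234.]
0.036 0.016 [281. 171.] [324. 241.]
0.036 0.02 [282. 177.] [324. 248.]
0.036 0.024 [282. 184.] [325. 254.]
0.042 0.008 [277. 152.] [327. 233.]
0.042 0.012 [278. 158.] [327. 240.]
0.042 0.016 [278. 165.] [328. 247.]
0.042 0.02 [279. 172.] [328. 254.]
0.042 0.024 [279. 178.] [328. 261.]
time: 10.3
tool_pos: [0.617, 0.0649, 0.1911]
tool_rot: [-0.001, -0.165, 0.986, 0.001]
contact_force: [-1.0, 0.3, -0.4]
gripper_width: 0.698
grasp_force: 0.0
```

```bash
python3 -m inch '[[[-0.001,0,0.03],[0,0,0],0.7],[[0,0,0.025],[0,0,0],0.7],[[0,0,0],[0,0,0],0.7],[[0,0,0],[0,0,0],0.2],[[0,0,0],[0,0,0],0.2],[[0,0,0],[0,0,0],0.2],[[0,0,0],[0,0,0],0.2],[[0,0,0],[0,0,0],0.2]]'
python3 tb.py
```

```text
time: 11.1
tool_pos: [0.6222, 0.0649, 0.143]
tool_rot: [0.005, -0.165, 0.986, -0.0]
contact_force: [-0.4, 0.5, 6.6]
gripper_width: 0.348
grasp_force: 59.0
theta 0.0 cost 0.5678537041411265
[[0.4, -0.1], [0.6, -0.2], [-0.4, -0.4], [0.6, -0.3], [-0.0, -1.0], [0.4, 0.3], [-1.2, -0.6], [0.6, 0.2], [0.4, 0.5], [0.6, 0.3]]
side T [0.6728 0.085  0.117 ] 153Traceback (most recent call last):
  File "tb.py", line 14, in <module>
    Y=(out["topY"]+out["sideY"])/2; T=(out["topT"]+out["sideT"])/2; r=T-Y; print("Y",Y,"T",T,"sep",np.linalg.norm(r[:2]),"az",np.arctan2(r[1],r[0]))
       ~~~^^^^^^^^
KeyError: 'topY'
```

```bash
python3 -c "
from go import *
im,d=manip.grab_frame('side'); a=cv2.resize(im[110:220,160:270],(400,400)); im,d=manip.grab_frame('top'); b=cv2.resize(im[100:220,260:380],(400,400))
cv2.imwrite('pics/s3.png',np.hstack([a,b])[:,:,::-1]); y=np.load('Y.npy'); plan([y[0],y[1],.137],[0,0,-1],[-y[2],-y[3],0])"
```

```text
t 11.4 j [-0.02  0.14  1.71  0.    1.28 -1.92] F [-0.4  0.6  6.7] w 0.351 grip 58.989436626434326
tcp [0.6222 0.0649 0.143 ] target [0.6184 0.065  0.137 ]  rotvec tool [-0.0022  0.0094 -0.0007] deg 0.56
 shift if before turn [0.0036 0.0013 0.006 ]  shift if after turn [0.0035 0.0013 0.006 ] |d| 0.0071
```

View pics/s3.png

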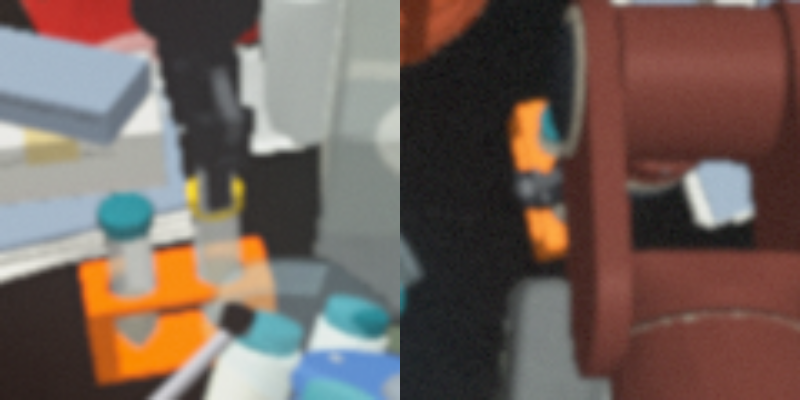

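Fingers are on the yellow cap (left half, around (215,195)), and the tool is being pushed up with about 7 N, probably by the pads' closing arc. I'll lift a little and check the hold.

```bash
python3 -m inch '[[[0,0,-0.01],[0,0,0],0.2],[[0,0,-0.015],[0,0,0],0.2],[[0,0,-0.02],[0,0,0],0.2],[[0,0,0],[0,0,0],0.2],[[0,0,0],[0,0,0],0.2]]'
python3 -c "
from go import *
im,d=manip.grab_frame('side'); a=cv2.resize(im[90:200,160:270],(600,600),interpolation=cv2.INTER_CUBIC)
cv2.imwrite('pics/s4.png',a[:,:,::-1]); y=np.load('Y.npy'); plan([y[0],y[1],.30],[0,0,-1],[-y[2],-y[3],0])"
```

```text
time: 11.9
tool_pos: [0.6204, 0.0647, 0.1853]
tool_rot: [0.003, -0.165, 0.986, -0.0]
contact_force: [0.5, -1.3, -0.6]
gripper_width: 0.354
grasp_force: 59.5
t 11.95 j [-0.02  0.1   1.69  0.    1.35 -1.92] F [-0.2 -0.1 -1.2] w 0.346 grip 59.462358355522156
tcp [0.6197 0.0647 0.1841] target [0.6184 0.065  0.3   ]  rotvec tool [-0.0005  0.0035 -0.0007] deg 0.2
 shift if before turn [ 0.0007  0.0006 -0.1159]  shift if after turn [ 0.0011  0.0006 -0.1159] |d| 0.1159
```

View pics/s4.png

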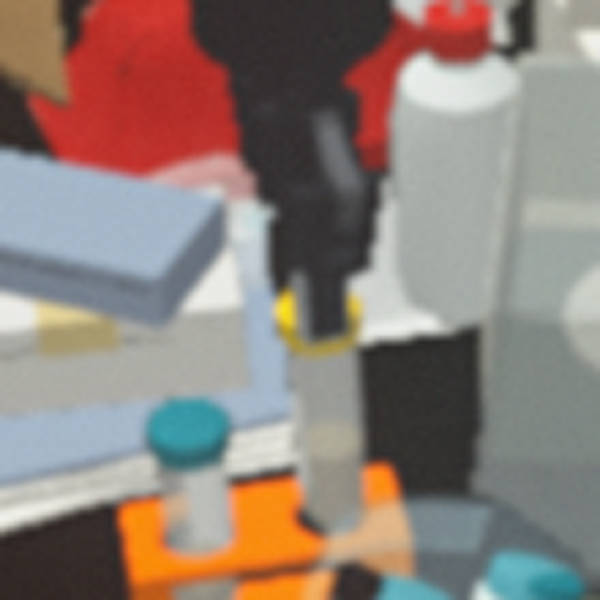

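The tube is held and upright. The teal tube stayed in place. Lifting and carrying.

```bash
python3 -m inch '[[[0,0,-0.03],[0,0,0],0.2],[[0,0,-0.04],[0,0,0],0.2],[[0,0,-0.04],[0,0,0],0.2],[[0,0,-0.036],[0,0,0],0.2],[[0.02,0.017,0],[0,0,0],0.2],[[0.03,0.026,0],[0,0,0],0.2],[[0.03,0.026,0],[0,0,0],0.2],[[0.03,0.026,0],[0,0,0],0.2]]'
python3 -m inch '[[[0.03,0.026,0],[0,0,0],0.2],[[0.03,0.026,0],[0,0,0],0.2],[[0.016,0.012,0],[0,0,0],0.2],[[0,0,0],[0,0,0],0.2],[[0,0,0],[0,0,0],0.2]]'
python3 -c "
from go import *
K,a,l,C,ring=mixer(np.load('mix.npy')); plan(ring(0)+.211*a,-a)"
```

```text
time: 12.75
tool_pos: [0.4827, 0.119, 0.3281]
tool_rot: [0.001, -0.165, 0.986, 0.0]
contact_force: [0.1, -0.5, -0.1]
gripper_width: 0.348
grasp_force: 59.5
time: 13.25
tool_pos: [0.3917, 0.1544, 0.3287]
tool_rot: [0.002, -0.165, 0.986, -0.0]
contact_force: [0.3, -0.2, -0.8]
gripper_width: 0.35
grasp_force: 59.5
t 13.25 j [ 0.2  -0.5   1.96 -0.    1.67 -1.7 ] F [ 0.3 -0.2 -0.8] w 0.35 grip 59.48130011558533
tcp [0.3917 0.1544 0.3287] target [0.3918 0.1545 0.3028]  rotvec tool [-0.2754 -0.4426 -0.    ] deg 29.87
 shift if before turn [0.     0.     0.0259]  shift if after turn [ 0.0109 -0.0068  0.0225] |d| 0.0259
```

```bash
python3 -m inch '[[[0,0,0],[-0.0688,-0.1106,0],0.2],[[0,0,0],[-0.0688,-0.1106,0],0.2],[[0,0,0],[-0.0688,-0.1106,0],0.2],[[0,0,0],[-0.0688,-0.1106,0],0.2],[[0.011,-0.007,0.022],[0,0,0],0.2],[[0,0,0.025],[0,0,0],0.2],[[0,0,0.025],[0,0,0],0.2],[[0,0,0],[0,0,0],0.2]]'
cat > m.py <<'E'
from go import *
import sys
K,a,l,C,ring=mixer(np.load('mix.npy')); plan(ring(0)+.033*a,-a)
p,r,s=tool(); M=r.as_matrix()
o=[]
for n,(v,u,sz) in {"top":(150,180,120),"side":(110,220,120)}.items():
    im,d=manip.grab_frame(n); big=cv2.resize(im[v:v+sz,u:u+sz],(400,400),interpolation=cv2.INTER_CUBIC); s_=400/sz
    def pt(P,c): q=(px(n,P)-[u,v]+.5)*s_; cv2.drawMarker(big,tuple(int(x) for x in q),c,cv2.MARKER_CROSS,8,1)
    for e,c in((.021,(255,0,0)),(.033,(255,0,0)),(.137,(255,0,255))): pt(p+M[:,2]*e,c)
    for t in np.linspace(0,2*np.pi,13)[:-1]: pt(ring(0)+.02*(np.cos(t)*l+np.sin(t)*np.cross(a,l)),(0,255,0))
    h=cv2.cvtColor(im,cv2.COLOR_RGB2HSV); m=cv2.inRange(h,(22,120,100),(35,255,255)); k,L,st,c=cv2.connectedComponentsWithStats(m)
    print(n,[(c[i].round(1),st[i,4]) for i in range(1,k) if st[i,4]>30],"pred cap mid",px(n,p+M[:,2]*.027).round(1))
    o.append(big)
cv2.imwrite(f"pics/{sys.argv[1]}.png",np.hstack(o)[:,:,::-1])
E
python3 m.py m1
```

```text
time: 14.05
tool_pos: [0.4068, 0.1732, 0.2559]
tool_rot: [0.191, -0.159, 0.954, 0.171]
contact_force: [-0.9, 0.9, -1.0]
gripper_width: 0.344
grasp_force: 59.6
t 14.05 j [ 0.   -0.73  2.27  0.41  1.28 -1.95] F [-0.9  0.9 -1. ] w 0.344 grip 59.62796151638031
tcp [0.4068 0.1732 0.2559] target [0.4482 0.2233 0.1487]  rotvec tool [ 0.0011 -0.0076 -0.    ] deg 0.44
 shift if before turn [-0.0034  0.0011  0.1254]  shift if after turn [-0.0024  0.0012  0.1254] |d| 0.1254
top [(array([259.8,  36.6]), np.int32(92)), (array([274.3,  68. ]), np.int32(72)), (array([271.4, 244.3]), np.int32(174))] pred cap mid [269.4 244.1]
side [(array([16.5, 85. ]), np.int32(4182)), (array([320.7, 150.4]), np.int32(106)), (array([108., 191.]), np.int32(48)), (array([ 64.3, 204.8]), np.int32(47)), (array([112. , 205.7]), np.int32(40)), (array([ 67.2, 217.7]), np.int32(52))] pred cap mid [321.6 150. ]
```

View pics/m1.png

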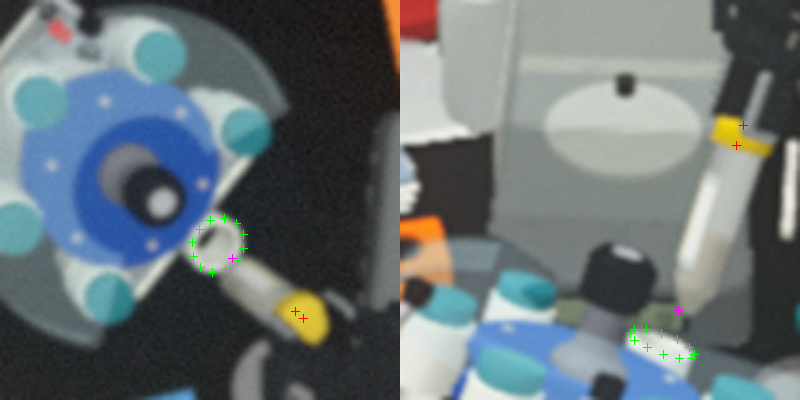

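The overlay agrees with both views: the green rim lies on the empty ring at (217,245) left and (662,342) right, and the tube axis points at it. A small correction, then check the numbers.

```bash
python3 -m inch '[[[0,0,0],[0.001,-0.0076,0],0.2],[[-0.0024,0.0012,0.008],[0,0,0],0.2],[[0,0,0],[0,0,0],0.2],[[0,0,0],[0,0,0],0.2]]'
python3 m.py m2
python3 -c "
from h import *
# foot/ body pixels in side: light body columns near predicted axis; refine rim from white ring in top
K,a,l,C,ring=mixer(np.load('mix.npy'))
p,r,s=tool(); M=r.as_matrix()
for n in('side','top'):
    im,d=manip.grab_frame(n); P=cloud(n,d).reshape(-1,3); w=P-p; z=w@M[:,2]; xy=np.stack([w@M[:,0],w@M[:,1]],1); m=(d.ravel()>0)&(np.hypot(*xy.T)<.02)
    for lo in(.04,.06,.08,.1,.12,.13,.14):
        k=m&(z>lo)&(z<lo+.015); print(n,lo,k.sum(),xy[k].mean(0).round(4) if k.sum() else '')
    c=Rm=None; Kc,Rm,t=cam(n); print(' view dir in tool xy',(M.T@Rm[2])[:2].round(2))
"
```

```text
time: 14.55
tool_pos: [0.4119, 0.1783, 0.2553]
tool_rot: [0.199, -0.159, 0.952, 0.17]
contact_force: [-0.2, 0.1, -1.2]
gripper_width: 0.347
grasp_force: 59.6
t 14.55 j [ 0.02 -0.72  2.27  0.41  1.25 -1.95] F [-0.2  0.1 -1.2] w 0.347 grip 59.60995674133301
tcp [0.4119 0.1783 0.2553] target [0.4482 0.2233 0.1487]  rotvec tool [-0.0011  0.0082 -0.    ] deg 0.48
 shift if before turn [ 0.004  -0.0011  0.1212]  shift if after turn [ 0.003  -0.0013  0.1213] |d| 0.1213
top [(array([259.9,  36.5]), np.int32(92)), (array([274.3,  68. ]), np.int32(72)), (array([268.7, 241.8]), np.int32(173))] pred cap mid [266.8 241.3]
side [(array([16.5, 85. ]), np.int32(4185)), (array([318.4, 153.3]), np.int32(108)), (array([108. , 190.9]), np.int32(48)), (array([ 64.3, 204.9]), np.int32(48)), (array([112. , 205.8]), np.int32(39)), (array([ 67.2, 217.7]), np.int32(52))] pred cap mid [319.  151.9]
side 0.04 115 [-0.0047  0.0106]
side 0.06 123 [-0.0047  0.0112]
side 0.08 118 [-0.0041  0.0116]
side 0.1 113 [-0.0037  0.0126]
side 0.12 67 [-0.0024  0.0115]
side 0.13 25 [-0.0005  0.0091]
side 0.14 16 [ 0.0007 -0.0074]
 view dir in tool xy [ 0.49 -0.83]
top 0.04 50 [-0.005   0.0071]
top 0.06 50 [-0.0047  0.0082]
top 0.08 49 [-0.0046  0.0088]
top 0.1 38 [-0.0047  0.01  ]
top 0.12 0 
top 0.13 0 
top 0.14 52 [-0.0044  0.0017]
 view dir in tool xy [ 0.35 -0.3 ]
```

```bash
cat > cyl.py <<'E'
from go import *
from scipy.optimize import least_squares
K,a,l,C,ring=mixer(np.load('mix.npy')); p,r,s=tool(); M=r.as_matrix(); b=np.cross(a,l)
def run():
    Q=[]
    for n in('side','top'):
        im,d=manip.grab_frame(n); P=cloud(n,d)[d>0]; w=(P-p)@M; m=(np.hypot(w[:,0],w[:,1])<.021)&(w[:,2]>.04)&(w[:,2]<.115); Q.append(w[m])
    for nm,S in(("side",Q[0]),("both",np.vstack(Q))):
        f=lambda x:np.hypot(S[:,0]-x[0]-x[2]*S[:,2],S[:,1]-x[1]-x[3]*S[:,2])-.0145
        x=least_squares(f,[0,0,0,0],loss="soft_l1",f_scale=.001).x
        A=p+M@[x[0]+x[2]*.033,x[1]+x[3]*.033,.033]; B=p+M@[x[0]+x[2]*.12,x[1]+x[3]*.12,.12]; g=ring(0)
        e=lambda X:[round(float(1000*(X-g)@v),1) for v in(l,b,a)]
        print(nm,len(S),"line in tool",x.round(4),"rms",np.sqrt(np.mean(f(x)**2)).round(4),"cap l,b,a mm",e(A),"foot",e(B))
    print("l in tool",(M.T@l).round(3),"b",(M.T@b).round(3),"-a",(M.T@-a).round(3),"F",np.round(s["contact_force"],1),"t",s["time"])
run()
E
python3 -m inch '[[[0,0,0],[0.034,-0.002,0],0.2],[[0.0005,-0.0013,0],[0,0,0],0.2],[[0,0,0],[0,0,0],0.2],[[0,0,0],[0,0,0],0.2],[[0,0,0],[0,0,0],0.2]]'
python3 cyl.py
```

```text
time: 15.25
tool_pos: [0.4119, 0.1768, 0.2545]
tool_rot: [0.202, -0.155, 0.955, 0.154]
contact_force: [0.5, 0.0, -0.6]
gripper_width: 0.351
grasp_force: 59.6
side 582 line in tool [ 0.0017 -0.      0.0092  0.0313] rms 0.0012 cap l,b,a mm [-0.3, 0.7, 121.1] foot [-0.2, 1.0, 34.0]
both 804 line in tool [ 0.0026 -0.0001  0.0069  0.0301] rms 0.0013 cap l,b,a mm [0.4, 0.3, 121.1] foot [0.4, 0.8, 34.0]
l in tool [ 0.851 -0.525  0.01 ] b [-0.525 -0.851  0.035] -a [0.01  0.035 0.999] F [ 0.5  0.  -0.6] t 15.25
```

```bash
python3 -m inch '[[[0.0006,0.0013,0.02],[0,0,0],0.2],[[0.0001,0.0004,0.01],[0,0,0],0.2],[[0.0001,0.0004,0.01],[0,0,0],0.2],[[0,0,0],[0,0,0],0.2],[[0,0,0],[0,0,0],0.2]]'
python3 cyl.py
python3 -m inch '[[[0.0001,0.0004,0.01],[0,0,0],0.2],[[0.0001,0.0004,0.01],[0,0,0],0.2],[[0,0,0],[0,0,0],0.2],[[0,0,0],[0,0,0],0.2]]'
```

```text
time: 15.85
tool_pos: [0.4239, 0.1931, 0.2198]
tool_rot: [0.202, -0.155, 0.955, 0.155]
contact_force: [0.6, 0.7, -0.5]
gripper_width: 0.353
grasp_force: 59.4
side 567 line in tool [ 0.002   0.0005 -0.0131  0.0232] rms 0.0013 cap l,b,a mm [-0.9, -0.4, 80.9] foot [-2.0, 1.5, -6.1]
both 802 line in tool [ 0.0035  0.0003 -0.0238  0.0238] rms 0.0015 cap l,b,a mm [0.1, -0.9, 80.9] foot [-1.8, 1.5, -6.1]
l in tool [ 0.851 -0.525  0.01 ] b [-0.525 -0.851  0.034] -a [0.009 0.035 0.999] F [ 0.6  0.7 -0.5] t 15.85
time: 16.35
tool_pos: [0.43, 0.2009, 0.2018]
tool_rot: [0.202, -0.155, 0.955, 0.154]
contact_force: [0.8, 1.5, 0.1]
gripper_width: 0.348
grasp_force: 59.3
```

It is entering with almost no force. Continuing.

```bash
python3 -m inch '[[[0.0001,0.0004,0.01],[0,0,0],0.2],[[0.0001,0.0004,0.01],[0,0,0],0.2],[[0.0001,0.0004,0.01],[0,0,0],0.2],[[0,0,0],[0,0,0],0.2],[[0,0,0],[0,0,0],0.2]]'
python3 -m inch '[[[0.0001,0.0004,0.01],[0,0,0],0.2],[[0.0001,0.0004,0.01],[0,0,0],0.2],[[0,0,0],[0,0,0],0.2],[[0,0,0],[0,0,0],0.2]]'
python3 m.py m3; python3 cyl.py | tail -1
```

```text
time: 16.85
tool_pos: [0.4396, 0.2127, 0.1759]
tool_rot: [0.202, -0.155, 0.955, 0.154]
contact_force: [1.4, 2.7, -1.1]
gripper_width: 0.347
grasp_force: 59.4
time: 17.25
tool_pos: [0.4462, 0.2207, 0.159]
tool_rot: [0.202, -0.155, 0.954, 0.155]
contact_force: [3.8, 5.4, -0.7]
gripper_width: 0.351
grasp_force: 59.5
t 17.25 j [ 0.15 -0.47  2.28  0.38  0.95 -1.91] F [ 3.8  5.4 -0.7] w 0.351 grip 59.486485719680786
tcp [0.4462 0.2207 0.159 ] target [0.4482 0.2233 0.1487]  rotvec tool [-0.0345  0.0103 -0.    ] deg 2.06
 shift if before turn [ 0.0022 -0.0007  0.0106]  shift if after turn [ 0.0021 -0.0011  0.0106] |d| 0.0108
top [(array([259.8,  36.5]), np.int32(93)), (array([274.3,  68.1]), np.int32(71)), (array([248.8, 225.2]), np.int32(133))] pred cap mid [247.3 224.5]
side [(array([16.5, 85. ]), np.int32(4186)), (array([108., 191.]), np.int32(49)), (array([298.3, 205.5]), np.int32(101)), (array([ 64.3, 204.9]), np.int32(49)), (array([112. , 205.7]), np.int32(40)), (array([ 67.2, 217.7]), np.int32(52))] pred cap mid [300.1 204.9]
l in tool [ 0.851 -0.525  0.009] b [-0.525 -0.851  0.035] -a [0.01  0.034 0.999] F [ 3.6  4.2 -1.7] t 17.35
```

View pics/m3.png

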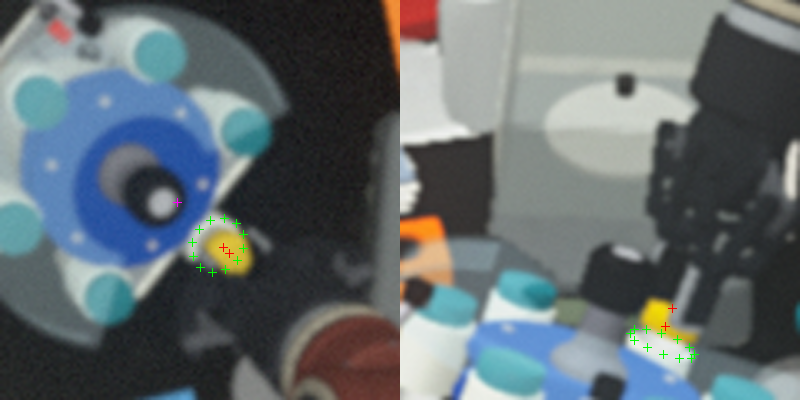

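The tube is deep in the ring, about 10 mm from home, with a small side load toward the hub. Relieving that and pressing home in small steps.

```bash
python3 -m inch '[[[-0.002,0.001,0.003],[0,0,0],0.2],[[0,0.0001,0.003],[0,0,0],0.2],[[0,0,0],[0,0,0],0.2],[[0,0,0],[0,0,0],0.2]]'
python3 -m inch '[[[0,0.0001,0.002],[0,0,0],0.2],[[0,0,0],[0,0,0],0.2],[[0,0,0],[0,0,0],0.2]]'
python3 m.py m4|head -3
```

```text
time: 17.85
tool_pos: [0.449, 0.2239, 0.1545]
tool_rot: [0.202, -0.155, 0.955, 0.154]
contact_force: [0.1, 0.3, -0.9]
gripper_width: 0.348
grasp_force: 60.8
time: 18.15
tool_pos: [0.4499, 0.2246, 0.1533]
tool_rot: [0.202, -0.155, 0.955, 0.154]
contact_force: [-0.1, -1.2, 0.4]
gripper_width: 0.344
grasp_force: 61.1
t 18.15 j [ 0.16 -0.45  2.28  0.38  0.93 -1.9 ] F [-0.1 -1.2  0.4] w 0.344 grip 61.07626676559448
tcp [0.4499 0.2246 0.1533] target [0.4482 0.2233 0.1487]  rotvec tool [-0.0353  0.0095 -0.    ] deg 2.1
 shift if before turn [ 0.0038 -0.0016  0.0029]  shift if after turn [ 0.0038 -0.0017  0.0029] |d| 0.0051
```

```bash
python3 -m inch '[[[0,0.0001,0.002],[0,0,0],0.2],[[0,0,0],[0,0,0],0.2],[[0,0,0],[0,0,0],0.2]]'
python3 -m inch '[[[0,0.0001,0.002],[0,0,0],0.2],[[0,0,0],[0,0,0],0.2],[[0,0,0],[0,0,0],0.2]]'
python3 -m inch '[[[0,0.0001,0.002],[0,0,0],0.2],[[0,0,0],[0,0,0],0.2],[[0,0,0],[0,0,0],0.2]]'
python3 m.py m4|head -3
```

```text
time: 18.55
tool_pos: [0.4508, 0.2247, 0.153]
tool_rot: [0.202, -0.156, 0.955, 0.153]
contact_force: [-11.2, -12.3, 12.9]
gripper_width: 0.345
grasp_force: 64.2
time: 18.85
tool_pos: [0.4517, 0.2245, 0.1527]
tool_rot: [0.202, -0.158, 0.955, 0.152]
contact_force: [-21.2, -23.1, 24.9]
gripper_width: 0.348
grasp_force: 67.3
time: 19.15
tool_pos: [0.4528, 0.2243, 0.1525]
tool_rot: [0.202, -0.159, 0.955, 0.15]
contact_force: [-32.7, -35.9, 37.5]
gripper_width: 0.351
grasp_force: 70.0
t 19.15 j [ 0.16 -0.44  2.27  0.37  0.93 -1.91] F [-32.7 -35.9  37.5] w 0.351 grip 69.96556878089905
tcp [0.4528 0.2243 0.1525] target [0.4482 0.2233 0.1487]  rotvec tool [-0.0418  0.0062 -0.    ] deg 2.42
 shift if before turn [ 0.0059 -0.0001  0.0014]  shift if after turn [ 0.0059 -0.0002  0.0015] |d| 0.006
```

Hard stop, so probably seated. Backing off the load, releasing and looking.

```bash
python3 -m inch '[[[0,-0.0002,-0.006],[0,0,0],0.2],[[0,0,0],[0,0,0],0.2],[[0,0,0],[0,0,0],0.35],[[0,0,0],[0,0,0],0.45],[[0,0,0],[0,0,0],0.6],[[0,0,0],[0,0,0],0.6],[[0,0,0],[0,0,0],0.6]]'
python3 -m inch '[[[-0.0003,-0.001,-0.03],[0,0,0],0.6],[[-0.0003,-0.001,-0.04],[0,0,0],0.6],[[-0.0003,-0.001,-0.04],[0,0,0],0.6],[[0,0,-0.04],[0,0,0],0.6],[[0,0,0],[0,0,0],0.6],[[0,0,0],[0,0,0],0.6]]'
cat > chk.py <<'E'
from go import *
from ft import fit
fit(); K,a,l,C,ring=mixer(np.load('mix.npy')); b=np.cross(a,l)
o=[]
for n,(v,u) in {"top":(180,200),"side":(170,240)}.items():
    im,d=manip.grab_frame(n); h=cv2.cvtColor(im,cv2.COLOR_RGB2HSV); m=cv2.inRange(h,(22,120,100),(35,255,255)); k,L,st,c=cv2.connectedComponentsWithStats(m)
    for i in range(1,k):
        if st[i,4]>60 and np.linalg.norm(c[i]-px(n,ring(0)))<25:
            e=.008 if n=="top" else .006
            q=(cloud(n,d)[L==i]-ring(0)); print(n,c[i].round(1),st[i,4],"home pred",px(n,ring(0)+e*a).round(1),"10mm up",px(n,ring(0)+(e+.01)*a).round(1),"depth a-pct 5,50,95",np.percentile(q@a,[5,50,95]).round(4))
    for th in(1,):
        q=cloud(n,d)[d>0]-ring(th*np.pi/3); k_=np.hypot(q@l,q@b)<.012; print("  neighbour cap top a",np.percentile((q@a)[k_&(abs(q@a)<.03)],[50,90]).round(4))
    o.append(cv2.resize(im[v:v+80,u:u+80],(400,400),interpolation=cv2.INTER_CUBIC))
cv2.imwrite("pics/chk.png",np.hstack(o)[:,:,::-1]); s=tool()[2]; print(s["time"],s["contact_force"])
E
python3 chk.py
```

```text
time: 19.95
tool_pos: [0.4499, 0.225, 0.1532]
tool_rot: [0.202, -0.155, 0.955, 0.154]
contact_force: [0.3, 0.1, 0.4]
gripper_width: 0.6
grasp_force: 0.0
time: 20.55
tool_pos: [0.4015, 0.1684, 0.2851]
tool_rot: [0.204, -0.155, 0.954, 0.154]
contact_force: [0.3, 0.4, -1.3]
gripper_width: 0.601
grasp_force: 0.0
theta 0.020000000000000018 cost 0.5400268073615588
[[0.2, -0.1], [0.5, -0.1], [-0.3, -0.4], [0.6, -0.3], [0.1, -1.1], [0.4, 0.3], [-1.2, -0.5], [0.5, 0.2], [0.5, 0.5], [0.6, 0.3]]
top [246.4 225.1] 176 home pred [246.3 224.2] 10mm up [247.9 225.6] depth a-pct 5,50,95 [-0.0935  0.0146  0.0171]
  neighbour cap top a [0.0144 0.0275]
side [299. 209.] 168 home pred [299.3 209.9] 10mm up [300.9 205.3] depth a-pct 5,50,95 [-0.0215  0.0109  0.0134]
  neighbour cap top a [0.0117 0.0259]
20.75 [-0.76054541  0.45628417 -0.03393489]
```

View pics/chk.png

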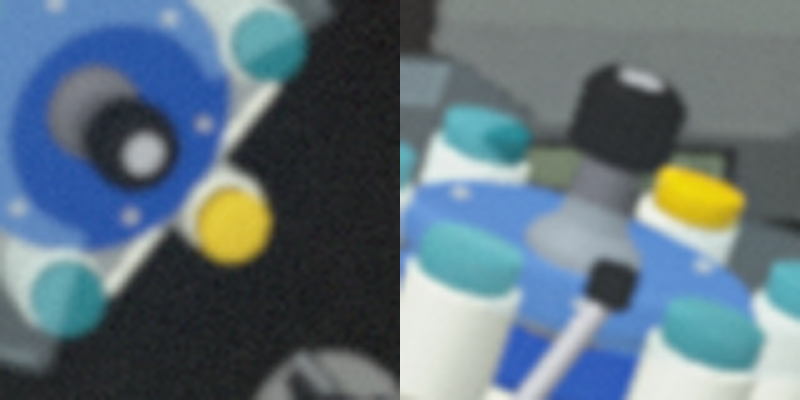

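The yellow cap at (232,225) left and (699,197) right sits flush on the ring. Its height above the rim matches the neighbouring caps (14.6 against 14.4 mm in the top view). The turret is within 0.02 rad of the front, and the arm is clear.

```bash
python3 -c "
from plant import manip; print(manip.job_done())"
```

```text
the job is handed in; nothing more can be done
None
```

The yellow-capped tube hangs in the ring at the front, its cap seated level with its neighbours and the turret within about 0.02 rad of the load point; the teal-capped tube was not touched, and I handed the job in at about 21 s (no verdict returned).

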